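Square up the blanking plates and hold the clamp bolt from turning

ROBOT

A 7-joint arm with a two-finger parallel gripper is mounted at the origin on the work surface. World frame = base frame: x ahead of the robot, y to its left, z up, the work surface at z = 0. Lengths are in m, angles in degrees, forces in N, time in s.
With the tool pointing down it reaches from about 0.4 to 0.925 m from the base axis. Payload 4.1 kg.
Tool frame: the origin (TCP) lies between the finger pads, 19 mm behind the fingertips; this is the grasp point; z points along the fingers, y is the line along which they close (so a half turn about z gives the same grasp; the last joint's range is limited). The gripper opens to 85 mm and grips with 20 to 120 N. Pads are 22 mm wide; open, the fingers measure 114 mm over their backs; the gripper's body (76 mm by 85 mm) begins 54 mm behind the grasp point. The pads swing forward as they close: fully open they stand 13 mm farther back than shut.
Start: joints at [-81.245, 22.827, 2.584, 88.041, -1.071, 69.15, -2.905], TCP at [0.162, 0.63, 0.25] pointing down, gripper open.
Joint ranges: [-161.44, 161.44], [-28.35, 127.94], [-78.24, 83.42], [0, 140.83], [-78.03, 258.03], [13.02, 114.36], [-168.23, 168.23]. Speed limits (degrees/s): [147.25, 147.25, 180, 180, 180, 180, 180].

INTERFACE

Orientations are given as a 3x3 rotation matrix whose columns are the frame's x, y, z axes.
In Python, from plant import * gives the robot as it stands. The module is installed in compiled form; this text tells all that it offers.
- The arm moves only by the shell command python3 -m creep 'ROWS' [FORCE]. ROWS is JSON, a list of rows, each an object of numbers: "dx", "dy", "dz": the shift along the tool's x, y, z in cm; "wx", "wy", "wz": the turn, a rotation vector about the tool's x, y, z in degrees; "claw": the opening, from 0 (shut) to 1 (fully open). A call has exactly 5 rows; each row shifts and turns the commanded pose from where the row before left it, along the tool's axes as they then stand; what a row does not reach is not made up. A row lasts 1/8 s, in which the tool goes at most 62.5 mm and 10.7 degrees, less where a joint would pass 70% of its speed; a pose out of reach is approached as far as the arm can. A call with a gripper value outside its range is refused whole. The fingers move at their own pace and stop on an object; FORCE is the grip in N (left out, the last holds). Time passes only in rows, so rows that do not move let the fingers close, or fill a call up. It gives the time, the measured TCP pose, the force, the opening and the grip force at its end, in the units of the state.
- sense(): the state, without advancing time (a new reading comes with each control period).
- camera(name): name is "scene" or "top"; returns (picture, depth): 384x512x3 uint8, red, green, blue; 384x512 float32, m along the optical axis (not along the pixel's ray), 0 where there is no reading.
- camera_model(name): a dict with "mtx" (3x3 intrinsics, pixels), "k1" (the pictures are not rectified: a ray, as slopes to the right and down, at radius r is drawn at 1 + k1 r^2 times it, then the intrinsics apply), "position" and "attitude" of the camera in the world. Camera axes: x right, y down, z forward; pixel columns grow to the right and rows downward; lengths in m; the calibration is good to about 2 mm. A picture is of the moment at which its call begins. camera_model takes no time and is no camera call.
- close_job(): hands the job in; it is judged then, once.
Trained networks look in the newest picture that a camera, given by its name, has taken for a name from the list of things; names that differ only in an ending like _2 or _b are one class to them, and where a whole thing is asked for, a point or a joint stands for the part that bears it (a point fixed in the world has none). Each returns a list of dicts, best first, with "score" (0 to 1); they miss things now and then, are a little off and sometimes report something else, mostly with a low value. They report only what shows in the picture. A call takes as long as a camera call. They do not tell look-alikes from the thing itself.
- regions_of(camera, query): "mask" (384x512 bool, what is visible of it) and "xy" ([column, row] in pixels, amid what is visible of it).
The state is a dict: "time_s": time; "joint_positions": joint angles; "joint_velocities": joint speeds; "joint_torque": joint torques, N m; "position": TCP position; "tcp_rot": TCP orientation; "contact_force": force on the tool from outside, world axes, zero at the start; "wrist_torque": the same for the moment, N m; "width": finger opening in m; "gripper_force": force on a finger pad.
Only numpy, scipy, OpenCV 4.12 (cv2) and the standard library are available. Lean on these libraries where they do the work, as an engineer would, in place of code of your own. Each camera call takes 0.05 s, during which the arm holds its last target. There are 200 camera calls.

TASK

Square up the loose stack of four thin blanking plates by tapping their front edges until every plate sits flush against the yellow bracket. Then reach down into the narrow gap behind the bracket, grasp the brass bolt head, which the nut driver in front is slowly dragging round, between the fingers and hold it still. Finish while still holding the head; leave the other tools on the bench alone.

Things in the scene. Friction and masses are not known exactly. Their poses are not given: they have to be found in the camera images.
- fixture: Clamping fixture fixed to the table. Origin: on the table under the middle of the FRONT face of its yellow upright bracket; +x points away from the robot, through the bracket to the gap; y along the bracket, z up. The bracket is 6 mm thick (x 0 to 6), 120 mm wide (y -60 to 60), 82 mm high. The bolt runs along x through it, 65 mm above the table at y = 0.
- bed (a point): Middle of the steel plate bed in front of the bracket, at its top, 8 mm above the table (fixture x -45 mm). The bed is 82 mm deep (x -82 to 0), 115 wide. Two aluminium cheeks guide the stack's sides: inner faces at y = -52 and 52, x -62 to 0, 30 mm high. The front of the bed is open. The plates are smooth and slide easily.
- nut_driver (a point): Middle of the top of the blue nut driver head in front of the bracket, above the rear of the stack: fixture x -42 to -2, y -22 to 22, top 83 mm above the table; its black motor goes on to y = 52, top at 77 mm. Under it a steel clamp toe (x -29 to -3, y -15 to 15) stands 3 mm above the stack. All fixed.
- gap (a point): Middle of the gap's mouth behind the bracket, 82 mm above the table (fixture x 30 mm). The gap is 48 mm wide in x (6 to 54), open at the top and at both y ends; its floor is 6 mm above the table. Beyond it a fixed grey chassis: x 54 to 139, 190 mm wide in y, 78 mm high.
- plate0: lowest plate (bare aluminium), loose, 90 (fixture x) x 100 (y) x 5 mm, about 90 g. Origin: centre of its underside, 8 mm above the table; axes as the fixture's. Flush, its origin is at fixture x = -45 mm and its front edge at -90 mm; at the start it stands out towards -x by 1 to 18 mm.
- plate1: second plate (blue), loose, 90 (fixture x) x 100 (y) x 5 mm, about 90 g. Origin: centre of its underside, 13 mm above the table; axes as the fixture's. Flush, its origin is at fixture x = -45 mm and its front edge at -90 mm; at the start it stands out towards -x by 1 to 18 mm.
- plate2: third plate (white), loose, 90 (fixture x) x 100 (y) x 5 mm, about 90 g. Origin: centre of its underside, 18 mm above the table; axes as the fixture's. Flush, its origin is at fixture x = -45 mm and its front edge at -90 mm; at the start it stands out towards -x by 1 to 18 mm.
- plate3: top plate (blue), loose, 90 (fixture x) x 100 (y) x 5 mm, about 90 g. Origin: centre of its underside, 23 mm above the table; axes as the fixture's. Flush, its origin is at fixture x = -45 mm and its front edge at -90 mm; at the start it stands out towards -x by 1 to 18 mm.
- bolt_head (a point): brass hexagon bolt head, 19 mm across flats, 22 across corners, 16 long in x; origin at its centre, at fixture x 27 mm, 65 mm above the table, 13 mm from each gap wall (an 18 mm thick round sleeve joins it to the bracket). x along the bolt axis (fixture x). One pair of flats faces its own +y and -y, the others follow every 60 degrees; red stripe on the +y flat. Turns in place.
- bolt (a joint): bolt angle (rad), right-handed about fixture +x; at 0, and every pi/3, two flats face fixture +y and -y. The driver drags it to growing values at about 0.03 rad/s with 0.04 N m, without end; viscous drag 1.2 N m s/rad. A firm grip (40 N or more) from above stops it even if the flats are not quite in line; the gripper may also tilt about the bolt axis to match them.
- pliers: red-handled pliers, about 165 mm long, lying flat. Bystander: leave it.
- stripper: yellow-handled stripping pliers, about 130 mm long, lying flat. Bystander: leave it.
- solvent: white plastic bottle, 68 mm across, 150 mm tall. Bystander: leave it.
- dish: small pale dish, 64 mm across, 22 mm high, beside the fixture (its +y side, 140 to 180 mm off its middle). Bystander: leave it.
- driver: orange-handled screwdriver, 160 mm long, lying beside the fixture (its -y side, 165 to 200 mm off its middle). Bystander: leave it.
- tape: blue roll of tape, 90 mm across, 22 mm high, lying flat. Bystander: leave it.
- cleaver: small blue and silver fibre cleaver, 60 x 50 x 42 mm. Bystander: leave it.
Things that resemble listed ones, but are neither listed nor needed, are in the scene too. What is shaped like the plate3 but green or purple is not meant.

How it is judged:
By the outcome, as a careful person would: the job done as asked, in the order asked, and still so for the second after the job is handed in, while the arm keeps its last pose, push and grip.
It also fails if it takes over 45 s, if anything falls off the work surface, if the arm or the gripper's body presses on something with over 40 N, if the wrist force passes 120 N, or if a joint passes its speed limit or range.

## Working session

There is one attempt and no reset: what is moved stays moved. The work goes in short steps, Python scripts to look and compute and a shell command to move; the robot and the scene stay as the last step left them, time stands still between calls to the robot, and variables do not carry over. Pictures are saved under pics/ and viewed, at most 10 in all, crops included, and the job is handed in when it is done.

```bash
mkdir -p pics; python3 - <<'E'
from plant import *
import cv2,numpy as np
s=sense();print(s)
for n in("scene","top"):
    m=camera_model(n);print(n,m)
    p,d=camera(n);np.savez(f"{n}0.npz",p=p,d=d)
    cv2.imwrite(f"pics/{n}0.png",p[:,:,::-1])
E
```

```text
{'time_s': 0.0, 'joint_positions': array([-81.24539735,  22.87071269,   2.58074386,  88.11204461,
        -1.07108615,  69.15064806,  -2.9055475 ]), 'joint_velocities': array([-0.04629208, -0.09272104, -0.05671474,  0.03283532,  0.00972237,
        0.02110981,  0.06500702]), 'joint_torque': array([ 1.38271785e-04, -4.75124609e+01,  1.36518817e+00, -2.54217303e+01,
        1.16455910e-02,  9.74926137e-03,  3.94556366e-06]), 'position': array([0.16178084, 0.62894268, 0.24899376]), 'tcp_rot': array([[-9.68490183e-01,  2.49051505e-01, -3.37653963e-04],
       [ 2.49051694e-01,  9.68488374e-01, -1.87681395e-03],
       [-1.40409400e-04, -1.90176917e-03, -9.99998182e-01]]), 'contact_force': array([-0.61600194, -0.24797442,  0.50513277]), 'wrist_torque': array([ 0.00416337, -0.02669075,  0.02198646]), 'gripper_force': 0.0, 'width': 0.08534315913333712}
scene {'mtx': array([[471.23716061,   0.        , 256.86510656],
       [  0.        , 471.23716061, 189.63573531],
       [  0.        ,   0.        ,   1.        ]]), 'k1': -0.15264109518823943, 'position': array([0.97873879, 0.84235365, 0.98970356]), 'attitude': array([[-0.87434654,  0.31490008, -0.36926423],
       [ 0.48522439,  0.58086644, -0.65356826],
       [ 0.00868451, -0.75062115, -0.66067576]])}
top {'mtx': array([[477.39050863,   0.        , 255.12046893],
       [  0.        , 477.39050863, 186.23988173],
       [  0.        ,   0.        ,   1.        ]]), 'k1': 0.05026068385752977, 'position': array([ 0.22945167, -0.02508984,  1.28145746]), 'attitude': array([[-0.00289092, -0.97796803,  0.20873471],
       [-0.99998401,  0.00384166,  0.0041495 ],
       [-0.00485996, -0.20871937, -0.9779635 ]])}
```

View pics/scene0.png

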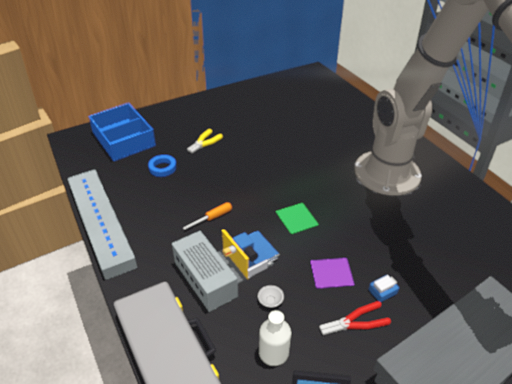

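View pics/top0.png

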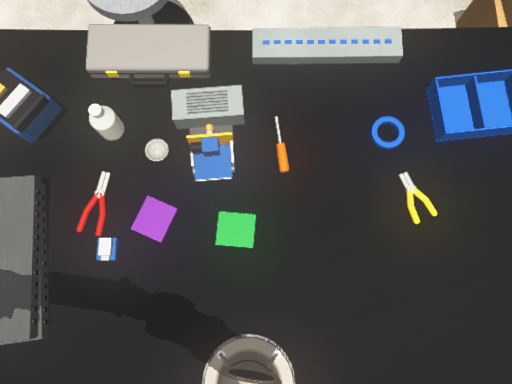

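The scene picture has the fixture at about (235,255), and the top picture has it at about (210,135) with the blue stack in front at (213,163). Possible mix-ups with the top plate are the green sheet at top (235,230) and the purple one at (154,218). Neither is meant. The blue stack lying under the bracket is the right one.

```bash
cat > h.py <<'E'
from plant import *
import cv2,numpy as np
def proj(n,P):
    m=camera_model(n);q=(np.atleast_2d(P)-m["position"])@m["attitude"]
    s=q[:,:2]/q[:,2:];s=s*(1+m["k1"]*(s**2).sum(1,keepdims=True))
    return s@np.diag(np.diag(m["mtx"])[:2])+m["mtx"][:2,2]
def rays(n,uv):
    m=camera_model(n);uv=np.atleast_2d(uv).astype(float)
    s=cv2.undistortPoints(uv[:,None],m["mtx"],np.array([m["k1"],0,0,0,0.]))[:,0]
    return m["position"],np.c_[s,np.ones(len(s))]@m["attitude"].T
def cloud(n,d,mask):
    r,c=np.where(mask&(d>0));o,v=rays(n,np.c_[c,r])
    return o+v*d[r,c][:,None]
def fx(F,P):  # fixture (mm) -> world
    x,y,a=F;P=np.atleast_2d(P)/1000.;c,s=np.cos(a),np.sin(a)
    return np.c_[x+c*P[:,0]-s*P[:,1],y+s*P[:,0]+c*P[:,1],P[:,2]]
def inv(F,W):
    x,y,a=F;W=np.atleast_2d(W);c,s=np.cos(a),np.sin(a);X=W[:,0]-x;Y=W[:,1]-y
    return np.c_[c*X+s*Y,-s*X+c*Y,W[:,2]]*1000
E
python3 - <<'E'
from h import *
for n in("scene","top"):
    z=np.load(f"{n}0.npz");p,d=z["p"],z["d"];
    hsv=cv2.cvtColor(p,cv2.COLOR_RGB2HSV)
    W=cloud(n,d,np.ones(d.shape,bool)).reshape(-1,3) if (d>0).all() else None
    if W is None: print("zeros",(d==0).sum()); 
    ok=d>0; r,c=np.where(ok); P=cloud(n,d,ok)
    box=(c>165)&(c<285)&(r>220)&(r<310) if n=="scene" else (c>165)&(c<250)&(r>80)&(r<185)
    g=hsv[r,c]
    ye=box&(g[:,0]>18)&(g[:,0]<33)&(g[:,1]>120)&(g[:,2]>80)
    print(n,"yellow",ye.sum(),P[ye].mean(0).round(4),P[ye].min(0).round(3),P[ye].max(0).round(3))
    t=ye&(P[:,2]>.078);print(t.sum(),P[t].mean(0)); 
    if t.sum()>5:
        (cx,cy),(w,h),a=cv2.minAreaRect(P[t][:,:2].astype(np.float32)*1000);print(cx,cy,w,h,a)
    ch=box&(g[:,1]<60)&(abs(P[:,2]-.078)<.004)
    print("chassis",ch.sum(),cv2.minAreaRect(P[ch][:,:2].astype(np.float32)*1000),np.median(P[ch][:,2]))
    x0,y0,w,h=(160,220,125,95) if n=="scene" else (165,80,90,105)
    cv2.imwrite(f"pics/c_{n}.png",cv2.resize(p[y0:y0+h,x0:x0+w,::-1],None,fx=6,fy=6 if n=="scene" else 5.6,interpolation=cv2.INTER_CUBIC))
E
```

```text
zeros 766
scene yellow 567 [0.639  0.1094 0.0497] [ 0.589 -0.033 -0.003] [0.819 0.193 0.087]
105 [0.62646216 0.10427929 0.08208522]
632.433349609375 103.76011657714844 24.84032440185547 120.73548889160156 4.883133411407471
chassis 2007 ((676.0097045898438, 107.7485122680664), (169.92822265625, 193.98675537109375), 4.366137504577637) 0.07810133450198375
zeros 769
top yellow 321 [0.6282 0.099  0.0594] [ 0.615  0.04  -0.004] [0.674 0.174 0.09 ]
112 [0.6234707  0.09991394 0.08282494]
634.397216796875 100.14353942871094 30.78929328918457 118.48381805419922 4.05735445022583
chassis 1987 ((673.813720703125, 104.93624877929688), (175.9033660888672, 191.7541046142578), 4.610654354095459) 0.07881946602438861
```

View pics/c_scene.png

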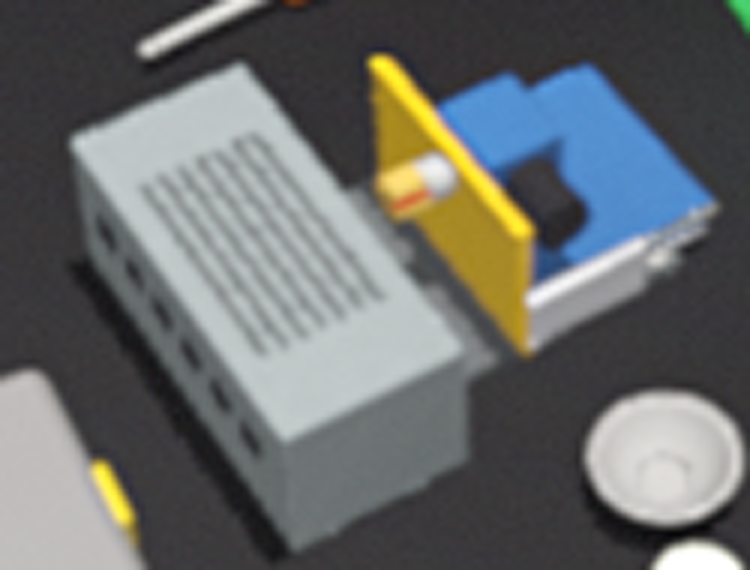

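View pics/c_top.png

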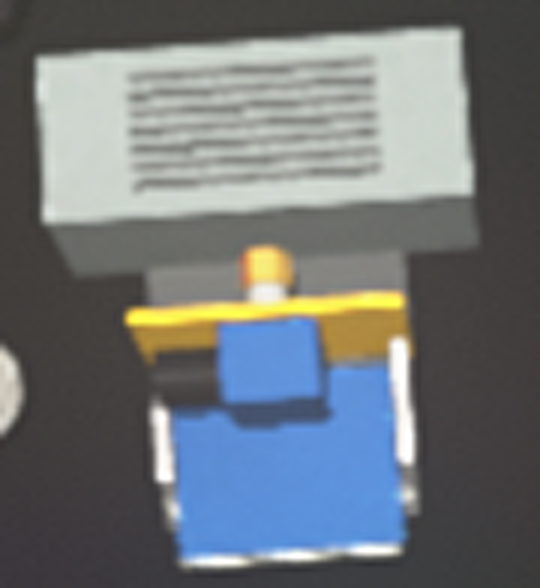

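The close crops confirm the choice. The stack's white/aluminium edges show at top-crop (290,555). In the scene crop the bolt head is at (405,190) with its red stripe at (408,203), behind the yellow bracket. Next I fit the fixture pose from its corners in both views.

```bash
python3 - <<'E'
from h import *
from scipy.optimize import least_squares
k=lambda a,o,s:(np.array(a,float)+.5)/s-.5+o
T=k([[35,57],[462,27],[473,195],[43,222],[127,312],[130,326],[405,293],[405,308]],(165,80),(6,5.6))
S=k([[72,143],[243,66],[462,355],[290,445],[372,62],[388,57],[517,241],[533,236]],(160,220),(6,6))
MT=[[139,95,78],[139,-95,78],[54,-95,78],[54,95,78],[6,60,82],[0,60,82],[6,-60,82],[0,-60,82]]
MS=[[139,-95,78],[54,-95,78],[54,95,78],[139,95,78],[6,-60,82],[0,-60,82],[6,60,82],[0,60,82]]
def r(F,w): 
    return np.r_[(proj("top",fx(F,MT))-T).ravel()*w[0],(proj("scene",fx(F,MS))-S).ravel()*w[1]]
for w in((1,0),(0,1),(1,1)):
    q=least_squares(lambda F:r(F,w),[.62,.1,.08],loss="soft_l1");print(w,q.x.round(4),np.degrees(q.x[2]),np.abs(q.fun).max().round(2))
F=q.x;print(q.fun.reshape(-1,2).round(1).tolist());np.save("F.npy",F)
# stripe
for n in("scene","top"):
    z=np.load(f"{n}0.npz");p,d=z["p"],z["d"]
    uv=proj(n,fx(F,[27,0,65]))[0];print(n,"bolt px",uv)
    hsv=cv2.cvtColor(p,cv2.COLOR_RGB2HSV).astype(int)
    m=((hsv[...,0]<9)|(hsv[...,0]>172))&(hsv[...,1]>110)&(hsv[...,2]>90)
    rr,cc=np.indices(m.shape);m&=np.hypot(cc-uv[0],rr-uv[1])<9
    print(m.sum());
    if m.sum(): print(inv(F,cloud(n,d,m)).mean(0), np.argwhere(m).mean(0)[::-1])
    box=np.hypot(cc-uv[0],rr-uv[1])<8
    b=box&(hsv[...,0]>9)&(hsv[...,0]<30)&(hsv[...,1]>80); 
# plates: front edges from the top & scene depth
    P=inv(F,cloud(n,d,d>0));c=p[d>0]
    for lo,hi in((26,31),(20,26),(15,20),(10,15)):
        s=(abs(P[:,1])<40)&(P[:,0]<-70)&(P[:,0]>-125)&(P[:,2]>lo)&(P[:,2]<hi);
        if s.sum():print(n,lo,s.sum(),P[s][:,0].min().round(1),np.percentile(P[s][:,0],5).round(1))
s=sense();print(inv(F,s["position"]),np.degrees(np.arctan2(*s["tcp_rot"][[1,0],1])))
E
```

```text
(1, 0) [0.6211 0.1008 0.0745] 4.269843025459776 0.47
(0, 1) [0.6219 0.1033 0.0771] 4.415511776965603 1.19
(1, 1) [0.6214 0.1017 0.0754] 4.321653761545414 1.38
[[-0.1, -0.2], [-0.7, -0.0], [-0.2, -0.2], [0.0, 0.3], [-0.1, 0.1], [-0.5, -0.3], [-0.8, 0.0], [-0.7, -0.5], [-0.3, -0.6], [-0.1, -0.5], [0.6, -1.0], [-1.4, -0.6], [0.4, 0.1], [-0.3, 0.1], [0.4, -0.6], [-0.2, -0.7]]
scene bolt px [226.93343931 251.84806535]
0
scene 26 197 -101.3 -98.9
scene 20 22 -102.9 -101.0
top bolt px [208.67100247 128.175258  ]
0
top 26 256 -105.1 -102.3
top 20 63 -105.4 -104.4
top 15 2 -103.3 -103.2
[[-418.55831339  560.3849006   249.07417541]] 75.58327486760525
```

```bash
python3 -m creep '[{"wz":-9.35},{"wz":-9.35},{"dx":-2.7,"dy":-5.6},{"dx":-2.7,"dy":-5.6},{"dx":-2.7,"dy":-5.6}]'
python3 -m creep '[{"dx":-2.7,"dy":-5.6},{"dx":-2.7,"dy":-5.6},{"dx":-2.7,"dy":-5.6},{"dx":-2.7,"dy":-5.6,"claw":0.6},{"dx":-2.7,"dy":-5.6,"claw":0.6}]'
cat > st.py <<'E'
from h import *
F=np.load("F.npy");s=sense();R=s["tcp_rot"];c,q=np.cos(F[2]),np.sin(F[2])
RF=np.array([[c,q,0],[-q,c,0],[0,0,1]])
print("t",round(s["time_s"],2),"fix",inv(F,s["position"])[0].round(1),"force",(RF@s["contact_force"]).round(1),"w",round(s["width"]*1000,1),s["gripper_force"])
print("R\n",(RF@R).round(4))
E
python3 st.py
```

```text
t 0.1 fix [-418.6  560.4  249.1] force [-0.1 -1.  -0.1] w 85.6 0.0
R
 [[-9.470e-01  3.212e-01 -4.000e-04]
 [ 3.212e-01  9.470e-01 -1.700e-03]
 [-1.000e-04 -1.800e-03 -1.000e+00]]$[0]: bad value
$[0]: bad value
```

```bash
python3 -m creep '[{"dx":0,"dy":0,"dz":0,"wx":0,"wy":0,"wz":-9.35,"claw":1},{"dx":0,"dy":0,"dz":0,"wx":0,"wy":0,"wz":-9.35,"claw":1},{"dx":-2.7,"dy":-5.6,"dz":0,"wx":0,"wy":0,"wz":0,"claw":1},{"dx":-2.7,"dy":-5.6,"dz":0,"wx":0,"wy":0,"wz":0,"claw":1},{"dx":-2.7,"dy":-5.6,"dz":0,"wx":0,"wy":0,"wz":0,"claw":1}]'
python3 st.py
```

```text
time_s: 0.72
position: [0.256, 0.466, 0.2495]
tcp_rot: [[-0.997, -0.075, 0.0], [-0.075, 0.997, -0.001], [0.0, -0.001, -1.0]]
contact_force: [1.4, -0.3, 1.5]
width: 0.0854
gripper_force: 0.0
t 0.72 fix [-336.8  390.8  249.5] force [ 1.4 -0.4  1.5] w 85.4 0.0
R
 [[-1.e+00  6.e-04 -0.e+00]
 [ 6.e-04  1.e+00 -6.e-04]
 [ 0.e+00 -6.e-04 -1.e+00]]
```

```bash
python3 -m creep '[{"dx":-2.65,"dy":-5.6,"dz":0,"wx":0,"wy":0,"wz":0,"claw":1},{"dx":-2.65,"dy":-5.6,"dz":0,"wx":0,"wy":0,"wz":0,"claw":1},{"dx":-2.65,"dy":-5.6,"dz":0,"wx":0,"wy":0,"wz":0,"claw":0.6},{"dx":-2.65,"dy":-5.6,"dz":0,"wx":0,"wy":0,"wz":0,"claw":0.6},{"dx":-2.65,"dy":-5.6,"dz":0,"wx":0,"wy":0,"wz":0,"claw":0.6}]'
python3 -m creep '[{"dx":-2.65,"dy":-5.6,"dz":0,"wx":0,"wy":0,"wz":0,"claw":0.6},{"dx":-2.65,"dy":-5.6,"dz":0,"wx":0,"wy":0,"wz":0,"claw":0.6},{"dx":0,"dy":0,"dz":5,"wx":0,"wy":0,"wz":0,"claw":0.6},{"dx":0,"dy":0,"dz":5,"wx":0,"wy":0,"wz":0,"claw":0.6},{"dx":0,"dy":0,"dz":5,"wx":0,"wy":0,"wz":0,"claw":0.6}]'
python3 st.py
```

```text
time_s: 1.35
position: [0.4088, 0.1967, 0.2499]
tcp_rot: [[-0.997, -0.075, 0.0], [-0.075, 0.997, 0.0], [-0.0, 0.0, -1.0]]
contact_force: [0.7, 1.5, -0.8]
width: 0.0512
gripper_force: 0.0
time_s: 1.98
position: [0.4693, 0.0909, 0.0986]
tcp_rot: [[-0.997, -0.074, 0.001], [-0.074, 0.997, 0.0], [-0.001, 0.0, -1.0]]
contact_force: [0.4, 0.1, -1.2]
width: 0.0514
gripper_force: 0.0
t 1.98 fix [-152.4    0.6   98.6] force [ 0.4  0.1 -1.2] w 51.4 0.0
R
 [[-1.0e+00  1.1e-03  5.0e-04]
 [ 1.1e-03  1.0e+00  4.0e-04]
 [-5.0e-04  4.0e-04 -1.0e+00]]
```

```bash
python3 -m creep '[{"dx":0,"dy":0,"dz":4,"wx":0,"wy":0,"wz":0,"claw":0.6},{"dx":0,"dy":0,"dz":2.5,"wx":0,"wy":0,"wz":0,"claw":0.6},{"dx":0,"dy":0,"dz":0.5,"wx":0,"wy":0,"wz":0,"claw":0.6},{"dx":0,"dy":0,"dz":0.3,"wx":0,"wy":0,"wz":0,"claw":0.6},{"dx":0,"dy":0,"dz":0.2,"wx":0,"wy":0,"wz":0,"claw":0.6}]'
python3 st.py; python3 - <<'E'
from h import *
p,d=camera("top");cv2.imwrite("pics/t1.png",cv2.resize(p[100:230,140:270,::-1],None,fx=4.6,fy=4.6,interpolation=cv2.INTER_CUBIC))
p,d=camera("scene");cv2.imwrite("pics/s1.png",cv2.resize(p[200:300,210:335,::-1],None,fx=6,fy=6,interpolation=cv2.INTER_CUBIC))
E
```

```text
time_s: 2.6
position: [0.4703, 0.0913, 0.0259]
tcp_rot: [[-0.997, -0.075, 0.002], [-0.075, 0.997, 0.001], [-0.002, 0.001, -1.0]]
contact_force: [0.3, -0.3, -0.2]
width: 0.0512
gripper_force: 0.0
t 2.6 fix [-151.4    0.9   25.9] force [ 0.3 -0.3 -0.2] w 51.2 0.0
R
 [[-1.0e+00  7.0e-04  2.1e-03]
 [ 7.0e-04  1.0e+00  7.0e-04]
 [-2.1e-03  7.0e-04 -1.0e+00]]
```

View pics/s1.png

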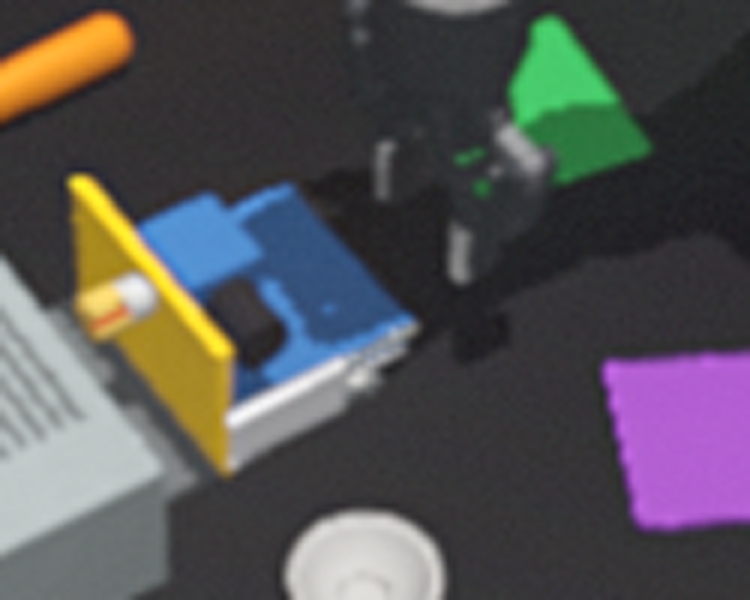

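The scene crop shows both fingertips at (385,170) and (460,250), in front of the stack's front edge at (420,325) and clear of the green sheet. I'll go down slightly and advance.

```bash
python3 -m creep '[{"dx":-1,"dy":0.05,"dz":0.3,"wx":0,"wy":0,"wz":0,"claw":0.6},{"dx":-1,"dy":0,"dz":0.1,"wx":0,"wy":0,"wz":0,"claw":0.6},{"dx":-0.5,"dy":0,"dz":0,"wx":0,"wy":0,"wz":0,"claw":0.6},{"dx":-0.4,"dy":0,"dz":0,"wx":0,"wy":0,"wz":0,"claw":0.6},{"dx":-0.3,"dy":0,"dz":0,"wx":0,"wy":0,"wz":0,"claw":0.6}]'
python3 st.py
python3 -m creep '[{"dx":-0.2,"dy":0,"dz":0,"wx":0,"wy":0,"wz":0,"claw":0.6},{"dx":-0.2,"dy":0,"dz":0,"wx":0,"wy":0,"wz":0,"claw":0.6},{"dx":-0.2,"dy":0,"dz":0,"wx":0,"wy":0,"wz":0,"claw":0.6},{"dx":-0.2,"dy":0,"dz":0,"wx":0,"wy":0,"wz":0,"claw":0.6},{"dx":-0.2,"dy":0,"dz":0,"wx":0,"wy":0,"wz":0,"claw":0.6}]' >/dev/null
python3 st.py
```

```text
time_s: 3.32
position: [0.5015, 0.0938, 0.0209]
tcp_rot: [[-0.997, -0.074, -0.0], [-0.074, 0.997, 0.0], [0.0, 0.0, -1.0]]
contact_force: [-1.0, 0.3, -0.5]
width: 0.0512
gripper_force: 0.0
t 3.33 fix [-120.1    1.1   20.9] force [-1.   0.4 -0.5] w 51.2 0.0
R
 [[-1.e+00  9.e-04 -2.e-04]
 [ 9.e-04  1.e+00  0.e+00]
 [ 2.e-04  0.e+00 -1.e+00]]
t 3.95 fix [-110.3    1.2   21. ] force [-1.2  0.4  0. ] w 51.3 0.16315798508003354
R
 [[-1.e+00  8.e-04 -2.e-04]
 [ 8.e-04  1.e+00  1.e-04]
 [ 2.e-04  1.e-04 -1.e+00]]
```

```bash
python3 -m creep '[{"dx":-0.15,"dy":0,"dz":0,"wx":0,"wy":0,"wz":0,"claw":0.6},{"dx":-0.15,"dy":0,"dz":0,"wx":0,"wy":0,"wz":0,"claw":0.6},{"dx":-0.1,"dy":0,"dz":0,"wx":0,"wy":0,"wz":0,"claw":0.6},{"dx":-0.1,"dy":0,"dz":0,"wx":0,"wy":0,"wz":0,"claw":0.6},{"dx":-0.1,"dy":0,"dz":0,"wx":0,"wy":0,"wz":0,"claw":0.6}]'|grep cont
python3 st.py|head -1
python3 -m creep '[{"dx":-0.1,"dy":0,"dz":0,"wx":0,"wy":0,"wz":0,"claw":0.6},{"dx":-0.1,"dy":0,"dz":0,"wx":0,"wy":0,"wz":0,"claw":0.6},{"dx":-0.05,"dy":0,"dz":0,"wx":0,"wy":0,"wz":0,"claw":0.6},{"dx":0,"dy":0,"dz":0,"wx":0,"wy":0,"wz":0,"claw":0.6},{"dx":0,"dy":0,"dz":0,"wx":0,"wy":0,"wz":0,"claw":0.6}]'|grep cont
python3 st.py|head -1
```

```text
contact_force: [-1.1, 0.1, 0.3]
t 4.58 fix [-104.3    1.2   20.9] force [-1.1  0.2  0.3] w 51.6 0.5079859995748848
contact_force: [-0.5, 0.1, -0.7]
t 5.2 fix [-101.7    1.2   21. ] force [-0.5  0.2 -0.7] w 51.4 0.45238211896503344
```

```bash
python3 -m creep '[{"dx":-0.05,"dy":0,"dz":0,"wx":0,"wy":0,"wz":0,"claw":0.6},{"dx":-0.05,"dy":0,"dz":0,"wx":0,"wy":0,"wz":0,"claw":0.6},{"dx":-0.05,"dy":0,"dz":0,"wx":0,"wy":0,"wz":0,"claw":0.6},{"dx":-0.05,"dy":0,"dz":0,"wx":0,"wy":0,"wz":0,"claw":0.6},{"dx":0,"dy":0,"dz":0,"wx":0,"wy":0,"wz":0,"claw":0.6}]'|grep cont
python3 st.py|head -1; python3 - <<'E'
from h import *
p,d=camera("top");a=cv2.resize(p[115:195,175:250,::-1],None,fx=5.3,fy=5.3,interpolation=cv2.INTER_CUBIC)
p,d=camera("scene");b=cv2.resize(p[220:290,215:290,::-1],None,fx=5.3,fy=5.3,interpolation=cv2.INTER_CUBIC)
b=cv2.copyMakeBorder(b,0,a.shape[0]-b.shape[0],0,0,cv2.BORDER_CONSTANT)
cv2.imwrite("pics/ts2.png",np.hstack([a,b]))
E
```

```text
contact_force: [-3.8, 0.2, 1.7]
t 5.83 fix [-100.3    1.2   20.9] force [-3.7  0.4  1.7] w 51.5 1.6765953895576047
```

View pics/ts2.png

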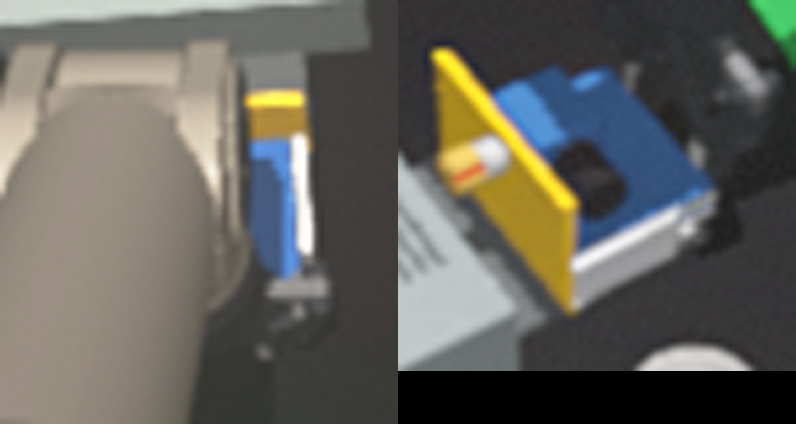

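The stack's front edge at (715,190) now lies on the finger, and force is starting to build at the expected flush position. I'll press further to seat the plates.

```bash
for i in 1; do python3 -m creep '[{"dx":-0.04,"dy":0,"dz":0,"wx":0,"wy":0,"wz":0,"claw":0.6},{"dx":-0.04,"dy":0,"dz":0,"wx":0,"wy":0,"wz":0,"claw":0.6},{"dx":0,"dy":0,"dz":0,"wx":0,"wy":0,"wz":0,"claw":0.6},{"dx":0,"dy":0,"dz":0,"wx":0,"wy":0,"wz":0,"claw":0.6},{"dx":0,"dy":0,"dz":0,"wx":0,"wy":0,"wz":0,"claw":0.6}]'|grep cont
python3 st.py|head -1; done
python3 -m creep '[{"dx":-0.05,"dy":0,"dz":0,"wx":0,"wy":0,"wz":0,"claw":0.6},{"dx":-0.05,"dy":0,"dz":0,"wx":0,"wy":0,"wz":0,"claw":0.6},{"dx":0,"dy":0,"dz":0,"wx":0,"wy":0,"wz":0,"claw":0.6},{"dx":0,"dy":0,"dz":0,"wx":0,"wy":0,"wz":0,"claw":0.6},{"dx":0,"dy":0,"dz":0,"wx":0,"wy":0,"wz":0,"claw":0.6}]'|grep cont
python3 st.py
```

```text
contact_force: [-5.7, -1.1, 1.4]
t 6.55 fix [-100.3    1.2   20.7] force [-5.7 -0.7  1.4] w 51.6 2.7415221836417913
contact_force: [-7.0, -0.8, 3.1]
t 7.17 fix [-100.3    1.2   20.4] force [-7.  -0.3  3.1] w 51.2 3.4717866126447916
R
 [[-1.0e+00  4.0e-04 -4.8e-03]
 [ 4.0e-04  1.0e+00  0.0e+00]
 [ 4.8e-03  0.0e+00 -1.0e+00]]
```

```bash
python3 -m creep '[{"dx":0.7,"dy":0,"dz":0,"wx":0,"wy":0,"wz":0,"claw":0.6},{"dx":1,"dy":0,"dz":0,"wx":0,"wy":0,"wz":0,"claw":0.6},{"dx":0,"dy":0,"dz":0.2,"wx":0,"wy":0,"wz":0,"claw":0.6},{"dx":0,"dy":0,"dz":0.1,"wx":0,"wy":0,"wz":0,"claw":0.6},{"dx":0,"dy":0,"dz":0,"wx":0,"wy":0,"wz":0,"claw":0.6}]'|grep cont
python3 st.py|head -1; python3 - <<'E'
from h import *
F=np.load("F.npy")
p,d=camera("top");a=cv2.resize(p[115:195,175:250,::-1],None,fx=5.3,fy=5.3,interpolation=cv2.INTER_CUBIC)
p,d=camera("scene");b=cv2.resize(p[240:275,240:290,::-1],None,fx=14,fy=14,interpolation=cv2.INTER_CUBIC)
cv2.imwrite("pics/s3.png",b)
for y in(50,-50):print(y,[((proj("scene",fx(F,[-90,y,z]))[0]+.5-(240,240))*14).round() .tolist() for z in(28,23,18,13,8)])
E
```

```text
contact_force: [-0.3, 0.1, -0.3]
t 7.8 fix [-114.6    1.2   18. ] force [-0.3  0.2 -0.3] w 51.5 0.0
50 [[491.0, 215.0], [490.0, 232.0], [489.0, 249.0], [488.0, 266.0], [487.0, 283.0]]
-50 [[205.0, -103.0], [205.0, -86.0], [205.0, -69.0], [205.0, -52.0], [205.0, -35.0]]
```

View pics/s3.png

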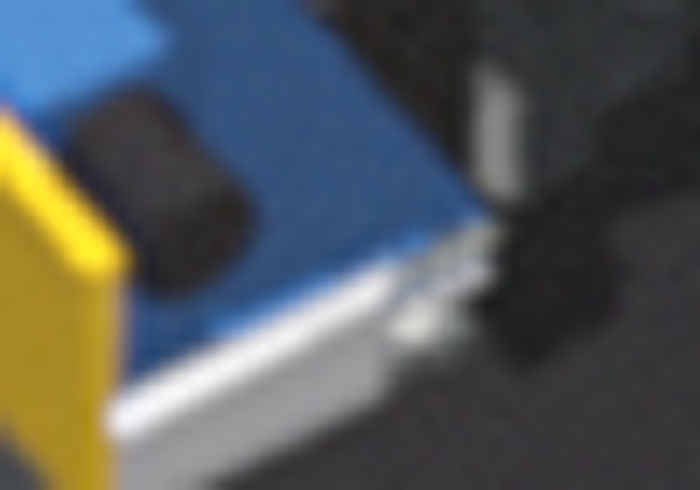

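The plate corner sits at about (490,215), which matches the flush prediction of (491,215), and the plate corners below line up down the column. I'll make a second, lower tap to be sure of the bottom plate.

```bash
python3 -m creep '[{"dx":0,"dy":-0.1,"dz":0.1,"wx":0,"wy":0,"wz":0,"claw":0.6},{"dx":0,"dy":0,"dz":0.1,"wx":0,"wy":0,"wz":0,"claw":0.6},{"dx":0,"dy":0,"dz":0.1,"wx":0,"wy":0,"wz":0,"claw":0.6},{"dx":-0.4,"dy":0,"dz":0,"wx":0,"wy":0,"wz":0,"claw":0.6},{"dx":-0.4,"dy":0,"dz":0,"wx":0,"wy":0,"wz":0,"claw":0.6}]'|grep cont
python3 st.py|head -1
python3 -m creep '[{"dx":-0.3,"dy":0,"dz":0,"wx":0,"wy":0,"wz":0,"claw":0.6},{"dx":-0.15,"dy":0,"dz":0,"wx":0,"wy":0,"wz":0,"claw":0.6},{"dx":-0.1,"dy":0,"dz":0,"wx":0,"wy":0,"wz":0,"claw":0.6},{"dx":-0.1,"dy":0,"dz":0,"wx":0,"wy":0,"wz":0,"claw":0.6},{"dx":-0.1,"dy":0,"dz":0,"wx":0,"wy":0,"wz":0,"claw":0.6}]'|grep cont
python3 st.py
```

```text
contact_force: [-20.5, -1.2, 33.7]
t 8.53 fix [-114.4    0.    15.4] force [-20.5   0.3  33.7] w 51.2 16.444075335748494
contact_force: [-15.3, -0.5, 23.1]
t 9.15 fix [-105.5    0.    15.4] force [-15.3   0.6  23.1] w 51.6 11.88037259504199
R
 [[-0.9999  0.0014 -0.0138]
 [ 0.0014  1.      0.0012]
 [ 0.0138  0.0012 -0.9999]]
```

Touching the table shows the tips are about 15.5 mm below the TCP. The first tap therefore ran with tips at 5 mm and covered all four plates. I'll lift slightly and give one firm final tap.

```bash
python3 -m creep '[{"dx":0,"dy":0,"dz":-0.5,"wx":0,"wy":0,"wz":0,"claw":0.6},{"dx":-0.15,"dy":0,"dz":0,"wx":0,"wy":0,"wz":0,"claw":0.6},{"dx":-0.15,"dy":0,"dz":0,"wx":0,"wy":0,"wz":0,"claw":0.6},{"dx":-0.1,"dy":0,"dz":0,"wx":0,"wy":0,"wz":0,"claw":0.6},{"dx":0,"dy":0,"dz":0,"wx":0,"wy":0,"wz":0,"claw":0.6}]'|grep cont
python3 st.py
python3 -m creep '[{"dx":-0.1,"dy":0,"dz":0,"wx":0,"wy":0,"wz":0,"claw":0.6},{"dx":-0.1,"dy":0,"dz":0,"wx":0,"wy":0,"wz":0,"claw":0.6},{"dx":-0.1,"dy":0,"dz":0,"wx":0,"wy":0,"wz":0,"claw":0.6},{"dx":0,"dy":0,"dz":0,"wx":0,"wy":0,"wz":0,"claw":0.6},{"dx":0,"dy":0,"dz":0,"wx":0,"wy":0,"wz":0,"claw":0.6}]'|grep cont
python3 st.py
```

```text
contact_force: [-8.3, -0.9, 4.1]
t 9.78 fix [-100.2    0.3   18.5] force [-8.4 -0.3  4.1] w 51.2 4.3657309538684785
R
 [[-9.999e-01 -3.000e-04 -1.030e-02]
 [-3.000e-04  1.000e+00 -1.000e-04]
 [ 1.030e-02 -1.000e-04 -9.999e-01]]
contact_force: [-13.5, -1.3, 5.6]
t 10.4 fix [-100.2    0.3   17.7] force [-13.6  -0.3   5.6] w 51.5 6.615653665212449
R
 [[-9.999e-01 -5.000e-04 -1.660e-02]
 [-5.000e-04  1.000e+00 -2.000e-04]
 [ 1.660e-02 -1.000e-04 -9.999e-01]]
```

```bash
python3 -m creep '[{"dx":0.6,"dy":0,"dz":0,"wx":0,"wy":0,"wz":0,"claw":0.6},{"dx":2.5,"dy":0,"dz":0,"wx":0,"wy":0,"wz":0,"claw":0.6},{"dx":0,"dy":0,"dz":-4.5,"wx":0,"wy":0,"wz":0,"claw":0.6},{"dx":0,"dy":0,"dz":-5,"wx":0,"wy":0,"wz":0,"claw":0.6},{"dx":0,"dy":0,"dz":-5,"wx":0,"wy":0,"wz":0,"claw":0.6}]'|grep cont
python3 st.py; python3 - <<'E'
from h import *
F=np.load("F.npy")
z=np.load("scene0.npz")["p"]
p,d=camera("scene");np.savez("scene4.npz",p=p,d=d)
for q in(z,p):
    f=q.astype(float);R=(f[...,0]-f[...,1])/(f.sum(2)+30)
    red=np.clip(R-.22,0,None);rr,cc=np.indices(red.shape);w=red*(np.hypot(cc-227.5,rr-253)<7)
    print("stripe px",(w*cc).sum()/w.sum(),(w*rr).sum()/w.sum(),w.max(),(w>0).sum())
    print((R[246:260,218:236]*100).astype(int))
c=proj("scene",fx(F,[27,0,65]))[0];print(c)
for t in range(-20,100,10):
    a=np.radians(t);print(t,proj("scene",fx(F,[27,9.5*np.cos(a),65+9.5*np.sin(a)]))[0].round(1))
b=np.hstack([cv2.resize(q[236:266,210:250,::-1],None,fx=10,fy=10,interpolation=cv2.INTER_CUBIC) for q in(z,p)])
cv2.imwrite("pics/bolt.png",b)
m=(abs(proj("scene",fx(F,[-90,50,28]))));print(m)
cv2.imwrite("pics/stk.png",cv2.resize(p[225:275,240:300,::-1],None,fx=11,fy=11,interpolation=cv2.INTER_CUBIC))
E
```

```text
contact_force: [0.5, 0.6, -0.4]
t 11.03 fix [-122.4    0.3  166.8] force [ 0.5  0.6 -0.4] w 51.3 0.0
R
 [[-1.0e+00  1.1e-03  2.8e-03]
 [ 1.1e-03  1.0e+00  2.0e-04]
 [-2.8e-03  2.0e-04 -1.0e+00]]
stripe px 227.6412163987176 253.00000000000003 0.026305418719211826 2
[[ 0  1  0  0  5  8  8  9  8  8  6  4  1  0  0  0  4  6]
 [ 1  1  2  0  5  8  8  8  7  6  4  2  0  0  0  0  0  4]
 [ 1  1  0  0  5  7  7  6  5  5  5  3  1  0  0  0  0  1]
 [ 1  1  0  0  6  6  6  5  5  4  5  4  2  0  0  0  0  1]
 [ 0  0  0  0  6  6  5  5  4  4  5  5  4  1  0  0  0  0]
 [ 0  0 -1  0  6  6  6  5  4  5  6  7 10  6  1  0  0  2]
 [ 0  0  0 -1  4  6  6  6  6 10 16 20 19 12  4  1  2  5]
 [-1 -1  0 -1  1  5  8 11 16 23 24 18 11  7  5  5  7  8]
 [-1 -1 -1 -1  0  3  8 15 20 18 12  8  7  6  7  8  8  8]
 [-1 -1  0  0 -1  0  5  9  9  9  7  6  7  7  8  8  8  8]
 [-1 -1  0 -1 -1  0  2  5  6  5  5  6  8  8  8  7  7  8]
 [-1 -1 -1 -1 -1 -1  0  0  1  1  1  5  7  8  8  8  8  8]
 [-1 -1 -1 -1 -1  0  0  0 -1 -1 -1  1  5  7  8  8  7  8]
 [-1 -1 -1 -1 -1 -1  0  0  0  0 -1  0  2  6  8  8  8  7]]
stripe px 227.0 252.00000000000003 0
[... 383 characters left out ...]
  9 15 21 22 16 10  7  5  2  0  2  6]
 [-1 -1 -1 -1  1  5  9 16 15 10  7  6  5  4  4  5  7  8]
 [-1 -1  0 -1  0  3  6  9  7  6  6  6  7  7  7  8  8  8]
 [-1 -1  0  0  0  0  5  6  6  6  6  8  7  8  8  8  8  8]
 [-1 -1 -1 -1  0  0  1  5  6  5  5  7  8  8  8  8  8  8]
 [-1 -1 -1 -1 -1  0  0  0  2  1  1  5  7  8  8  8  8  8]
 [-1 -1 -1 -1 -1  0  0 -1 -1  0 -1  1  5  7  8  8  8  8]
 [-1  0 -1 -1 -1  0  0  0  0 -1 -1  0  2  6  8  8  8  8]]
[226.93343931 251.84806535]
-20 [228.7 254.9]
-10 [228.8 254.6]
0 [228.8 254.2]
10 [228.8 253.7]
20 [228.7 253.2]
30 [228.5 252.7]
40 [228.3 252.1]
50 [228.  251.5]
60 [227.8 250.9]
70 [227.5 250.4]
80 [227.1 249.9]
90 [226.8 249.4]
[[274.57671691 254.88612086]]
```

View pics/bolt.png

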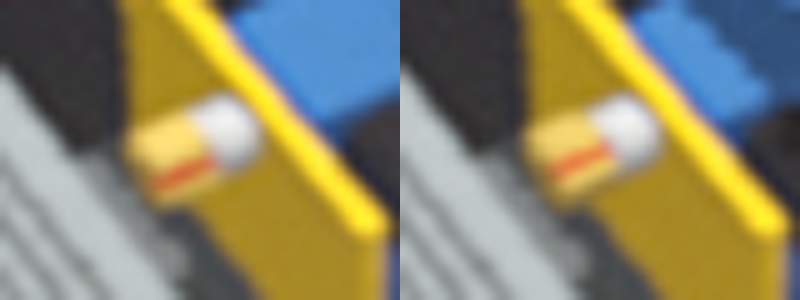

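View pics/stk.png

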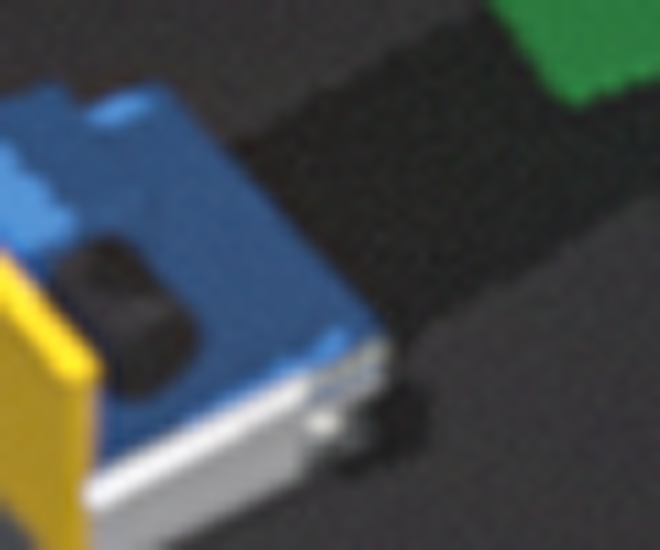

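The stack crop shows the plate corners in one vertical column at about (385,340), so the plates are flush. The bolt crop shows the red stripe moving from (185,172) to (582,162), which puts the bolt at about 48° now. It reaches 60° around t≈18 s, when flats face ±y, so I can grip without tilting. Next I move over the gap.

```bash
python3 -m creep '[{"dx":-4,"dy":0,"dz":0,"wx":0,"wy":0,"wz":0,"claw":0.6},{"dx":-5,"dy":0,"dz":0,"wx":0,"wy":0,"wz":0,"claw":0.6},{"dx":-4,"dy":0,"dz":0,"wx":0,"wy":0,"wz":0,"claw":0.6},{"dx":-1.95,"dy":0,"dz":0,"wx":0,"wy":0,"wz":0,"claw":0.6},{"dx":0,"dy":0,"dz":0,"wx":0,"wy":0,"wz":0,"claw":0.6}]'|grep cont
python3 st.py
```

```text
contact_force: [0.6, 1.1, 0.6]
t 11.7 fix [ 2.780e+01 -1.000e-01  1.645e+02] force [0.7 1.1 0.6] w 51.2 0.0
R
 [[-1.0e+00  1.1e-03  2.0e-03]
 [ 1.1e-03  1.0e+00 -7.0e-04]
 [-2.0e-03 -7.0e-04 -1.0e+00]]
```

```bash
python3 -m creep '[{"dx":0.08,"dy":0,"dz":3,"wx":0,"wy":0,"wz":0,"claw":0.6},{"dx":0,"dy":0,"dz":2,"wx":0,"wy":0,"wz":0,"claw":0.6},{"dx":0,"dy":0,"dz":1,"wx":0,"wy":0,"wz":0,"claw":0.6},{"dx":0,"dy":0,"dz":0.8,"wx":0,"wy":0,"wz":0,"claw":0.6},{"dx":0,"dy":0,"dz":0.5,"wx":0,"wy":0,"wz":0,"claw":0.6}]'|grep cont
python3 st.py|head -1
python3 -m creep '[{"dx":0,"dy":0,"dz":0.6,"wx":0,"wy":0,"wz":0,"claw":0.6},{"dx":0,"dy":0,"dz":0.7,"wx":0,"wy":0,"wz":0,"claw":0.6},{"dx":0,"dy":0,"dz":0.7,"wx":0,"wy":0,"wz":0,"claw":0.6},{"dx":0,"dy":0,"dz":0.5,"wx":0,"wy":0,"wz":0,"claw":0.6},{"dx":0,"dy":0,"dz":0.2,"wx":0,"wy":0,"wz":0,"claw":0.6}]'|grep cont
python3 st.py; python3 - <<'E'
from h import *
p,d=camera("scene");b=cv2.resize(p[225:275,190:265,::-1],None,fx=10,fy=10,interpolation=cv2.INTER_CUBIC)
cv2.imwrite("pics/grip.png",b)
E
```

```text
contact_force: [-0.3, -0.3, -0.2]
t 12.32 fix [25.5  0.1 92.1] force [-0.3 -0.3 -0.2] w 51.1 0.0
contact_force: [-0.2, 0.2, -0.6]
t 12.95 fix [25.   0.1 64.5] force [-0.2  0.2 -0.6] w 51.4 0.0
R
 [[-1.e+00  8.e-04 -5.e-04]
 [ 8.e-04  1.e+00 -0.e+00]
 [ 5.e-04 -0.e+00 -1.e+00]]
```

View pics/grip.png

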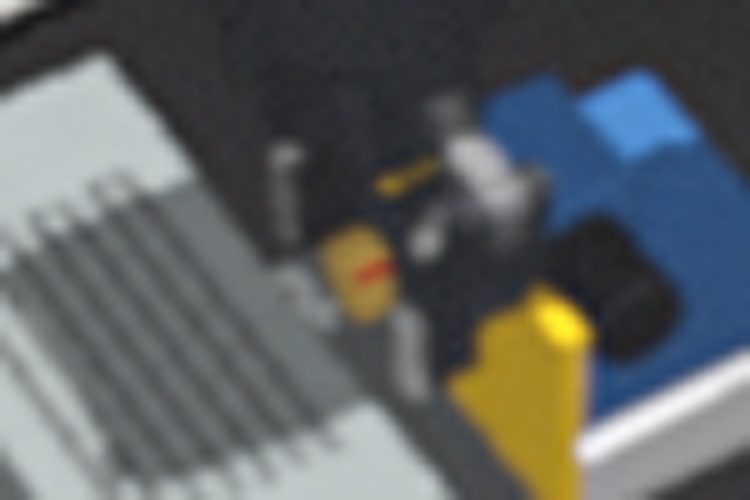

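Both fingers straddle the brass head at (360,275), with fingertips at (285,190) and (410,350), and nothing is touching. I'll correct x by 2 mm, then let the flats come into line for a few rows before closing.

```bash

W() { :; }
python3 -m creep '[{"dx":-0.1,"dy":0,"dz":0,"wx":0,"wy":0,"wz":0,"claw":0.6},{"dx":-0.1,"dy":0,"dz":0,"wx":0,"wy":0,"wz":0,"claw":0.6},{"dx":0,"dy":0,"dz":0,"wx":0,"wy":0,"wz":0,"claw":0.6},{"dx":0,"dy":0,"dz":0,"wx":0,"wy":0,"wz":0,"claw":0.6},{"dx":0,"dy":0,"dz":0,"wx":0,"wy":0,"wz":0,"claw":0.6}]'|grep cont
python3 st.py|head -1
python3 -m creep '[{"dx":0,"dy":0,"dz":0,"wx":0,"wy":0,"wz":0,"claw":0.5},{"dx":0,"dy":0,"dz":0,"wx":0,"wy":0,"wz":0,"claw":0.5},{"dx":0,"dy":0,"dz":0,"wx":0,"wy":0,"wz":0,"claw":0.5},{"dx":0,"dy":0,"dz":0,"wx":0,"wy":0,"wz":0,"claw":0.5},{"dx":0,"dy":0,"dz":0,"wx":0,"wy":0,"wz":0,"claw":0.5}]'|grep cont
python3 -m creep '[{"dx":0,"dy":0,"dz":0,"wx":0,"wy":0,"wz":0,"claw":0.45},{"dx":0,"dy":0,"dz":0,"wx":0,"wy":0,"wz":0,"claw":0.45},{"dx":0,"dy":0,"dz":0,"wx":0,"wy":0,"wz":0,"claw":0.45},{"dx":0,"dy":0,"dz":0,"wx":0,"wy":0,"wz":0,"claw":0.45},{"dx":0,"dy":0,"dz":0,"wx":0,"wy":0,"wz":0,"claw":0.45}]'|grep cont
python3 -m creep '[{"dx":0,"dy":0,"dz":0,"wx":0,"wy":0,"wz":0,"claw":0.4},{"dx":0,"dy":0,"dz":0,"wx":0,"wy":0,"wz":0,"claw":0.4},{"dx":0,"dy":0,"dz":0,"wx":0,"wy":0,"wz":0,"claw":0.35},{"dx":0,"dy":0,"dz":0,"wx":0,"wy":0,"wz":0,"claw":0.35},{"dx":0,"dy":0,"dz":0,"wx":0,"wy":0,"wz":0,"claw":0.35}]'|grep cont
python3 st.py
```

```text
contact_force: [-0.5, -0.6, 0.6]
t 13.62 fix [27.2  0.1 65.1] force [-0.5 -0.5  0.6] w 51.0 0.0
contact_force: [-0.6, -0.0, -0.1]
contact_force: [-0.4, 0.7, 0.1]
contact_force: [0.1, -0.3, -0.4]
t 15.5 fix [27.2  0.1 65. ] force [ 0.1 -0.3 -0.4] w 29.8 0.0
R
 [[-1.e+00  8.e-04  0.e+00]
 [ 8.e-04  1.e+00  1.e-04]
 [-0.e+00  1.e-04 -1.e+00]]
```

Now I close, starting with a soft 20 N grip to see whether the head is centred.

```bash

python3 -m creep '[{"dx":0,"dy":0,"dz":0,"wx":0,"wy":0,"wz":0,"claw":0.3},{"dx":0,"dy":0,"dz":0,"wx":0,"wy":0,"wz":0,"claw":0.28},{"dx":0,"dy":0,"dz":0,"wx":0,"wy":0,"wz":0,"claw":0.26},{"dx":0,"dy":0,"dz":0,"wx":0,"wy":0,"wz":0,"claw":0},{"dx":0,"dy":0,"dz":0,"wx":0,"wy":0,"wz":0,"claw":0}]' 20 |grep cont
python3 st.py|head -1
python3 -m creep '[{"dx":0,"dy":0,"dz":0,"wx":0,"wy":0,"wz":0,"claw":0},{"dx":0,"dy":0,"dz":0,"wx":0,"wy":0,"wz":0,"claw":0},{"dx":0,"dy":0,"dz":0,"wx":0,"wy":0,"wz":0,"claw":0},{"dx":0,"dy":0,"dz":0,"wx":0,"wy":0,"wz":0,"claw":0},{"dx":0,"dy":0,"dz":0,"wx":0,"wy":0,"wz":0,"claw":0}]' |grep cont
python3 st.py
```

```text
contact_force: [-0.8, 2.4, 2.2]
t 16.12 fix [27.2  1.2 65.1] force [-0.6  2.5  2.2] w 18.5 20.10436898097396
contact_force: [-0.8, 5.7, 2.9]
t 16.75 fix [27.2  1.1 65.1] force [-0.3  5.7  2.9] w 18.9 20.277267331257463
R
 [[-1.0e+00  2.0e-04 -0.0e+00]
 [ 2.0e-04  1.0e+00  1.4e-03]
 [ 0.0e+00  1.4e-03 -1.0e+00]]
```

The width is 19 mm, so the pads are flat on the flats. The head sits 1 mm to +y, so I'll relieve that and firm the grip.

```bash

python3 -m creep '[{"dx":0,"dy":0.1,"dz":0,"wx":0,"wy":0,"wz":0,"claw":0},{"dx":0,"dy":0,"dz":0,"wx":0,"wy":0,"wz":0,"claw":0},{"dx":0,"dy":0,"dz":0,"wx":0,"wy":0,"wz":0,"claw":0},{"dx":0,"dy":0,"dz":0,"wx":0,"wy":0,"wz":0,"claw":0},{"dx":0,"dy":0,"dz":0,"wx":0,"wy":0,"wz":0,"claw":0}]' 80 |grep cont
python3 st.py|head -1
for i in 1; do python3 -m creep '[{"dx":0,"dy":0,"dz":0,"wx":0,"wy":0,"wz":0,"claw":0},{"dx":0,"dy":0,"dz":0,"wx":0,"wy":0,"wz":0,"claw":0},{"dx":0,"dy":0,"dz":0,"wx":0,"wy":0,"wz":0,"claw":0},{"dx":0,"dy":0,"dz":0,"wx":0,"wy":0,"wz":0,"claw":0},{"dx":0,"dy":0,"dz":0,"wx":0,"wy":0,"wz":0,"claw":0}]' |grep cont; done
python3 st.py
python3 -m creep '[{"dx":0,"dy":0,"dz":0,"wx":0,"wy":0,"wz":0,"claw":0},{"dx":0,"dy":0,"dz":0,"wx":0,"wy":0,"wz":0,"claw":0},{"dx":0,"dy":0,"dz":0,"wx":0,"wy":0,"wz":0,"claw":0},{"dx":0,"dy":0,"dz":0,"wx":0,"wy":0,"wz":0,"claw":0},{"dx":0,"dy":0,"dz":0,"wx":0,"wy":0,"wz":0,"claw":0}]' |grep cont
python3 st.py
python3 - <<'E'
from h import *
F=np.load("F.npy")
# plates, bystanders check vs start
for n in("scene",):
    p,d=camera(n);p0=np.load(f"{n}0.npz")["p"]
    x=slice(245,275),slice(258,285)
    print((proj(n,fx(F,[-90,50,28]))).round(1))
    old=np.load("scene4.npz")["p"];print("stack diff",np.abs(p[x].astype(int)-old[x]).mean())
for nm in("driver","dish"):
    print(nm,[(r["score"],np.round(r["xy"],1)) for r in regions_of("scene",nm)[:1]])
E
```

```text
contact_force: [-2.5, 3.3, 5.2]
t 17.38 fix [27.3  1.2 65.3] force [-2.2  3.4  5.2] w 17.9 78.27665072400123
contact_force: [-2.4, 3.1, 4.9]
t 18.0 fix [27.3  1.2 65.3] force [-2.2  3.3  4.9] w 17.4 78.27665806515142
R
 [[-1.e+00  8.e-04  1.e-04]
 [ 8.e-04  1.e+00  4.e-04]
 [-1.e-04  4.e-04 -1.e+00]]
contact_force: [-1.9, 3.9, 5.6]
t 18.62 fix [27.2  1.1 65.3] force [-1.6  4.   5.6] w 17.2 78.27643865137361
R
 [[-1.e+00  8.e-04  1.e-04]
 [ 8.e-04  1.e+00  4.e-04]
 [-1.e-04  4.e-04 -1.e+00]]
[[274.6 254.9]]
stack diff 6.875308641975309
driver [(0.4, array([163.6, 170.4]))]
dish [(0.7, array([269.8, 295.8]))]
```

```bash
cat > sp.py <<'E'
from h import *
for i in range(2):
    p,d=camera("scene");f=p.astype(float);R=(f[...,0]-f[...,1])/(f.sum(2)+30)
    rr,cc=np.indices(R.shape);w=np.clip(R-.1,0,None)*(np.hypot(cc-227,rr-252)<6)
    print("stripe",((w*cc).sum()/w.sum()).round(2),((w*rr).sum()/w.sum()).round(2),(w>0).sum())
E
python3 sp.py
for i in 1; do python3 -m creep '[{"dx":0,"dy":0,"dz":0,"wx":0,"wy":0,"wz":0,"claw":0},{"dx":0,"dy":0,"dz":0,"wx":0,"wy":0,"wz":0,"claw":0},{"dx":0,"dy":0,"dz":0,"wx":0,"wy":0,"wz":0,"claw":0},{"dx":0,"dy":0,"dz":0,"wx":0,"wy":0,"wz":0,"claw":0},{"dx":0,"dy":0,"dz":0,"wx":0,"wy":0,"wz":0,"claw":0}]' |grep cont; done
python3 st.py|head -1
python3 -m creep '[{"dx":0,"dy":0,"dz":0,"wx":0,"wy":0,"wz":0,"claw":0},{"dx":0,"dy":0,"dz":0,"wx":0,"wy":0,"wz":0,"claw":0},{"dx":0,"dy":0,"dz":0,"wx":0,"wy":0,"wz":0,"claw":0},{"dx":0,"dy":0,"dz":0,"wx":0,"wy":0,"wz":0,"claw":0},{"dx":0,"dy":0,"dz":0,"wx":0,"wy":0,"wz":0,"claw":0}]' |grep cont
python3 -m creep '[{"dx":0,"dy":0,"dz":0,"wx":0,"wy":0,"wz":0,"claw":0},{"dx":0,"dy":0,"dz":0,"wx":0,"wy":0,"wz":0,"claw":0},{"dx":0,"dy":0,"dz":0,"wx":0,"wy":0,"wz":0,"claw":0},{"dx":0,"dy":0,"dz":0,"wx":0,"wy":0,"wz":0,"claw":0},{"dx":0,"dy":0,"dz":0,"wx":0,"wy":0,"wz":0,"claw":0}]' |grep cont
python3 st.py|head -1;python3 sp.py
```

```text
stripe nan nan 0
stripe nan nan 0
contact_force: [-1.8, 5.1, 5.7]
t 19.5 fix [27.2  1.2 65.3] force [-1.5  5.2  5.7] w 17.6 78.27655095490627
contact_force: [-2.7, 3.5, 5.2]
contact_force: [-2.6, 4.4, 5.2]
t 20.75 fix [27.2  1.1 65.3] force [-2.3  4.5  5.2] w 17.3 78.27661761897616
stripe nan nan 0
stripe nan nan 0sp.py:5: RuntimeWarning: invalid value encountered in scalar divide
  print("stripe",((w*cc).sum()/w.sum()).round(2),((w*rr).sum()/w.sum()).round(2),(w>0).sum())
sp.py:5: RuntimeWarning: invalid value encountered in scalar divide
  print("stripe",((w*cc).sum()/w.sum()).round(2),((w*rr).sum()/w.sum()).round(2),(w>0).sum())
```

Grip, width and pose have stayed steady for over 3 s, so I'm handing in.

```bash
python3 -c "
from plant import *
print(close_job())"
```

```text
the job is handed in; nothing more can be done
None
```

I squared the four plates up against the yellow bracket and handed the job in at about 21 s, with the brass bolt head still gripped at about 78 N; I judged it held still from the steady grip, width and pose, since the finger hid the red stripe.

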